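Lock the feed hatch hasp with a hairpin clip

ROBOT

A 6-joint arm with a two-finger parallel gripper is mounted at the origin on the work surface. World frame = base frame: x ahead of the robot, y to its left, z up, the work surface at z = 0. Lengths are in m, angles in degrees, forces in N, time in s.
With the tool pointing down it reaches from about 0.35 to 0.725 m from the base axis. Payload 6 kg.
Tool frame: the origin (TCP) lies at the very end of the fingers, on their centre line; the grasp point (between the pads) lies 19 mm behind it; z points along the fingers, y is the direction in which the jaws open and shut (so a half turn about z gives the same grasp; the last joint's range is limited). The gripper opens to 85 mm and grips with 20 to 120 N. Pads are 22 mm wide; open, the fingers measure 114 mm over their backs; the gripper's body (76 mm by 85 mm) begins 54 mm behind the grasp point. The pads swing forward as they close: fully open they stand 13 mm farther back than shut.
Start: joints at [-50.323, 2.303, 4.859, 0, -92.561, -19.12], TCP at [0.211, -0.562, 0.231] pointing down, gripper open.
Joint ranges: [-146.85, 146.85], [-73.84, 115.35], [-62.03, 85.46], [-188.31, 113.3], [-161.28, -10.13], [-171.36, 171.36]. Speed limits (degrees/s): [147.25, 147.25, 172.46, 180, 180, 180].

INTERFACE

Orientations are given as a 3x3 rotation matrix whose columns are the frame's x, y, z axes.
In Python, from station import arm gives the robot as it stands.
- The arm moves only by the shell command python3 -m jog 'ROWS' [OPENING] [FORCE]. ROWS is JSON, a list of rows, each an object with "translation": the shift along the world's x, y, z in m, a list of three; "twist": the turn about the world's z in degrees. In form: [{"translation": [dx, dy, dz], "twist": twist}, ...]. A call has exactly 8 rows; each row shifts and turns the pose as measured when the row begins; what a row does not reach is not made up. A row lasts 1/12 s, in which the tool goes at most 41.7 mm and 7.16 degrees, less where a joint would pass 70% of its speed; a pose out of reach is approached as far as the arm can. A call with a gripper value outside its range is refused whole. OPENING is the closure, from 0 (fully open) to 1 (shut), set as the call begins (- or left out, the last holds). The fingers move at their own pace and stop on an object; FORCE is the grip in N (left out, the last holds). Time passes only in rows, so rows that do not move let the fingers close, or fill a call up. It gives the time, the measured TCP pose, the force and the opening at its end, in the units of the state.
- arm.get_obs(): the state, without advancing time (a new reading comes with each control period).
- arm.snapshot(name): name is "scene" or "top"; returns (picture, depth): 420x560x3 uint8, red, green, blue; 420x560 float32, m along the optical axis (not along the pixel's ray), 0 where there is no reading.
- arm.get_calibration(name): a dict with "fx", "fy", "cx", "cy" (pixels), "rvec" (rotation vector, rad) and "tvec" (3), from world to camera coordinates, as OpenCV has them. Camera axes: x right, y down, z forward; pixel columns grow to the right and rows downward; lengths in m; the calibration is good to about 2 mm. A picture is of the moment at which its call begins. get_calibration takes no time and is no camera call.
- arm.hand_in(): hands the job in, once; it reports no verdict.
The state is a dict: "t": time; "joints": joint angles; "qd": joint speeds; "joint_torque": joint torques, N m; "ee_pos": TCP position; "orientation": TCP orientation; "ft_force": force on the tool from outside, world axes, zero at the start; "torque": the same for the moment, N m; "finger_gap": finger opening in m.
Only numpy, scipy, OpenCV 4.12 (cv2) and the standard library are available. Lean on these libraries where they do the work, as an engineer would, in place of code of your own. Each camera call takes 0.05 s, during which the arm holds its last target. There are 200 camera calls.

TASK

Fold the hasp strap of the feed hatch down flat over its pin, then pick up the hairpin clip and push it sideways onto the pin shank, between the strap and the pin's head and from the landing plate's side, until it snaps home with the pin in its eye. The pin gives on its spring as you press: ease the clip on without ramming it (20 N of push is too much) and stop pushing as soon as it snaps, so that the pin can spring back. Let go with the clip lying level on the landing plate, and leave the jar, cup, fuse box and hammer alone.

Things in the scene. Friction and masses are not known exactly. Their poses are not given: they have to be found in the camera images.
- hatch: fixed timber feed hatch, 215 x 180 x 20 mm, on the counter. Origin on the counter straight below the pin's rest place; x points from the landing plate past the pin to the strap's hinge, z up. Spans x -87.5 to 127.5 mm. A steel landing plate (x -81 to -29, y +-30 mm) has its top 25 mm above the counter, level with the closed strap's top.
- strap (a joint): angle of the steel hasp strap, rad: 0 = flat over the pin, positive = free end raised. Hinge line along hatch y, at hatch x 90, 22.5 mm above the counter; the strap runs 116 mm from it towards hatch -x, 44 wide, 5 thick. A slot (63 to 104 mm from the hinge, 22 wide) drops over the pin. It stays where it is left; pressing it down takes 2 to 4 N.
- strap_pad (a point): point on the top face of the strap, on its middle line, 42 mm from the hinge, where it can be pressed down; solid metal from 4 to 63 mm from the hinge
- pin: upright greased steel pin: shank 10 mm across up to 42 mm above the counter, then a head 16 mm across, top at 48 mm; 17 mm of bare shank shows above the closed strap. Origin on the counter below the shank, axes as the hatch. Its sprung shoe gives about 1 mm per 1.2 N along hatch +x, to a stop after 18 mm, and springs back; rigid sideways.
- pin_mid (a point): point on the pin's axis 27.5 mm above the counter, the height of the seated clip's legs
- clip: loose hairpin spring clip, about 80 g, legs pointing along its +x. Origin: centre of the underside of its black plastic grip block (30 mm along x, 16 along y, 28 high), to be pinched across y. Two legs of 5 mm steel wire, centre lines 2.5 mm above the underside, leave the block at x 15, y +-7.8 mm and end at x 69.5 mm. Pinch only the block.
- clip_eye (a point): centre of the clip's eye, where the pin's axis must sit: clip x 45, y 0, z 2.5 mm; axes as the clip. Behind it a rigid nose, 8 mm wide, ends at clip x 38.5 mm and stops the pin.
- clip_throat (a point): middle of the throat, clip x 51.5, y 0, z 2.5 mm: there the sprung legs pinch in to y +-5 mm (5 mm clear); beyond it they flare to y +-14 mm at the tips. The 10 mm pin must spread the throat, at roughly 9 to 16 N of push depending on friction; the push rises as the pin gives on its spring, then drops sharply when the pin snaps into the eye.
- jar: bystander: glass jar with a steel lid, 68 mm across, 100 mm tall, origin at the centre of its underside
- cup: bystander: open aluminium stock feeder cup, 90 mm across, 75 mm tall, origin at the centre of its underside
- fusebox: bystander: white plastic box of fuses with a grey sliding door on top, 70 x 110 x 38 mm, origin at the centre of its underside
- hammer: bystander: hammer with a wooden handle and a steel head, about 300 mm long, lying on the counter, along its own x
Things that resemble listed ones, but are neither listed nor needed, are in the scene too. There is more than one size of the clip; the one meant has the size given above.

How it is judged:
By the outcome, as a careful person would: the job done as asked, in the order asked, and still so for the second after the job is handed in, with the robot touching nothing.
It also fails if it takes over 67 s, if anything falls off the work surface, if the arm or the gripper's body presses on something with over 40 N, if the wrist force passes 120 N, or if a joint passes its speed limit or range.

## Working session

There is one attempt and no reset: what is moved stays moved. The work goes in short steps, Python scripts to look and compute and a shell command to move; the robot and the scene stay as the last step left them, time stands still between calls to the robot, and variables do not carry over. Pictures are saved under pics/ and viewed, about 8 in all and at most 12, crops included, and the job is handed in when it is done.

```bash
mkdir -p pics; cat > h.py <<'E'
import numpy as np, cv2
from station import arm
def cal(n):
    c=arm.get_calibration(n); K=np.array([[c['fx'],0,c['cx']],[0,c['fy'],c['cy']],[0,0,1.]])
    R=cv2.Rodrigues(np.array(c['rvec'],float))[0]; return K,R,np.array(c['tvec'],float).ravel()
def ray(n,px,z):
    K,R,t=cal(n); px=np.atleast_2d(np.array(px,float)); d=(R.T@np.linalg.inv(K)@np.c_[px,np.ones(len(px))].T).T
    o=-R.T@t; return o+d*((z-o[2])/d[:,2])[:,None]
def cloud(n,D):
    K,R,t=cal(n); v,u=np.indices(D.shape); P=np.stack([(u-K[0,2])/K[0,0]*D,(v-K[1,2])/K[1,1]*D,D],-1)
    W=(P-t)@R; W[D==0]=np.nan; return W
def proj(n,X):
    K,R,t=cal(n); p=(K@(R@np.atleast_2d(X).T+t[:,None])).T; return p[:,:2]/p[:,2:]
def snap(n,f):
    I,D=arm.snapshot(n); cv2.imwrite(f'pics/{f}.png',I[...,::-1]); np.savez(f'pics/{f}.npz',I=I,D=D); return I,D
def st():
    o=arm.get_obs(); print(o['t'],np.round(o['ee_pos'],4),np.round(o['ft_force'],1),o['finger_gap']); return o
E
python3 - <<'E'
from h import *
for n in('scene','top'):
    snap(n,n+'0'); K,R,t=cal(n); print(n,K[0,0],-R.T@t)
print(np.round(st()['orientation'],3))
E
```

```text
scene 408.71564568057187 [ 1.1496599  -0.33872074  0.71062194]
top 401.22085560647423 [0.4241466  0.00196159 0.96435767]
0.1 [ 0.2106 -0.5615  0.2304] [-0.3 -0.2  0.1] 0.08523169588216853
[[-0.936 -0.351 -0.001]
 [-0.351  0.936  0.001]
 [ 0.     0.002 -1.   ]]
```

View pics/scene0.png

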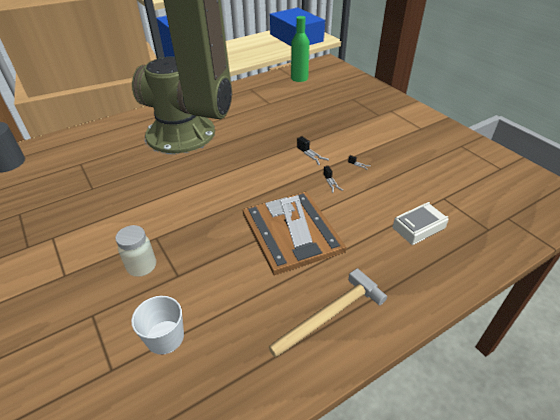

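View pics/top0.png

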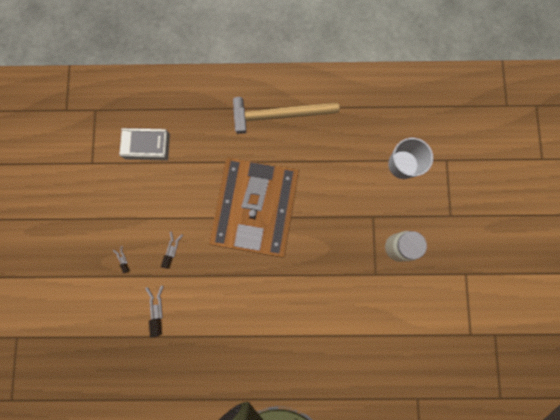

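Scene: three clips in the top view. Small is at (123,260), medium at (171,250) and large at (155,312). The hatch is at (255,207), with the plate at (249,237) and the strap hinge at (260,172). An 84.5 mm clip spans about 35 px, which points to the medium one. I'll measure all three and check a close crop.

```bash
python3 - <<'E'
from h import *
z=np.load('pics/top0.npz');I=z['I'];D=z['D'];W=cloud('top',D)
for nm,(u,v) in dict(small=(123,260),med=(171,250),large=(155,312)).items():
    r=28; s=np.s_[v-r:v+r,u-r:u+r]
    hsv=cv2.cvtColor(I,cv2.COLOR_RGB2HSV)[s].astype(int)
    m=(((hsv[...,2]<45)|(hsv[...,1]<60)&(hsv[...,2]>80))).astype('uint8')
    n,l,stt,c=cv2.connectedComponentsWithStats(cv2.dilate(m,np.ones((3,3),np.uint8)))
    k=l[r,r] or 1+np.argmax(stt[1:,4]); m=m*(l==k)
    y,x=np.nonzero(m); P=ray('top',np.c_[x+u-r,y+v-r],0.003)[:,:2]
    b=(m>0)&(hsv[...,2]<45); yb,xb=np.nonzero(b); pb=np.c_[xb+u-r,yb+v-r]
    rb=cv2.minAreaRect(ray('top',pb,0.028)[:,:2].astype('f4')*1000)
    ra=cv2.minAreaRect(P.astype('f4')*1000)
    print(nm,'all',ra,'block@28',rb,'h',np.nanmin(W[s][b][:,2]),np.nanmax(W[s][b][:,2]))
S=np.load('pics/scene0.npz')['I'];
a=cv2.resize(I[150:345,105:310],None,fx=2.9,fy=2.9,interpolation=cv2.INTER_CUBIC)[:,:,::-1][:560]
cv2.imwrite('pics/c1.png',a)
b=cv2.resize(S[130:280,235:385],None,fx=4,fy=4,interpolation=cv2.INTER_CUBIC)[:,:,::-1]
cv2.imwrite('pics/c2.png',b)
E
```

```text
small all ((450.1802978515625, 367.3639221191406), (54.65980529785156, 16.621810913085938), 30.852994918823242) block@28 ((430.6141357421875, 349.4192810058594), (12.620452880859375, 3.3826351165771484), 24.24307632446289) h 0.010314319101290275 0.019990081522126328
med all ((470.7260437011719, 249.715576171875), (27.6744441986084, 78.43489837646484), 78.30078125) block@28 ((442.5521545410156, 250.4072723388672), (18.65452766418457, 9.190796852111816), 8.937899589538574) h 0.013746323404450202 0.030531489865715956
large all ((330.0011291503906, 282.9522705078125), (109.02446746826172, 38.35906982421875), 7.083032608032227) block@28 ((295.8906555175781, 275.39788818359375), (34.686553955078125, 20.438068389892578), 2.1070613861083984) h 0.012364882793029717 0.03856719940301828
```

View pics/c1.png

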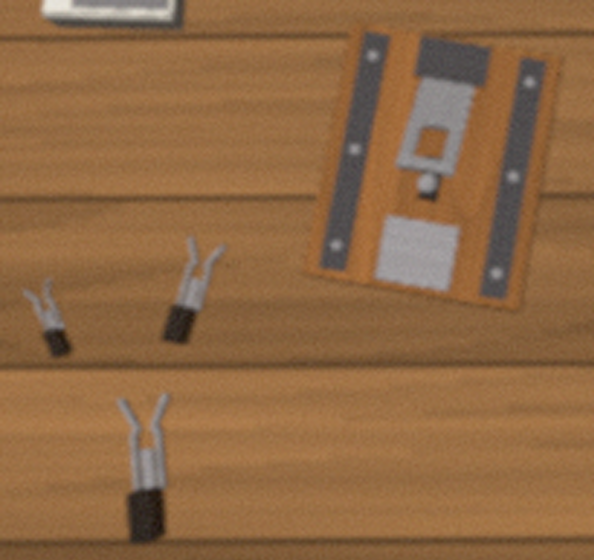

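View pics/c2.png

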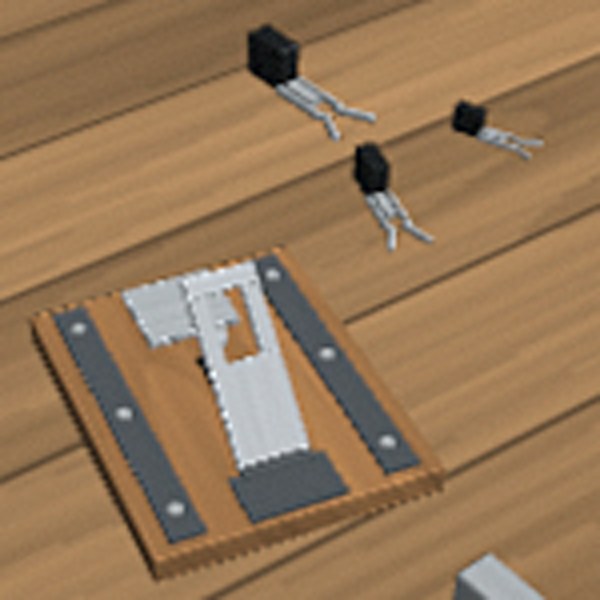

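Crops: c1 shows the medium clip with its block at (180,323) and legs pointing up-right, plus the pin head at (427,183). In c2 the strap is raised at about 45° or more. The medium clip (about 84 x 28 mm, 28–30 mm high) matches the description, so I'll use it. Next I'll measure the hatch, pin, strap and clip precisely.

```bash
python3 - <<'E'
from h import *
I,D=np.load('pics/top0.npz').values() if 0 else (np.load('pics/top0.npz')['I'],np.load('pics/top0.npz')['D'])
W=cloud('top',D); hsv=cv2.cvtColor(I,cv2.COLOR_RGB2HSV).astype(int)
f=lambda c:np.array(c)/2.9+np.array([105,150])
def ang(v): return np.degrees(np.arctan2(v[1],v[0]))
L=ray('top',f([(372,55),(335,245)]),.022);R=ray('top',f([(529,82),(496,272)]),.022)
print('yaw',ang((L[0]-L[1])[:2]),ang((R[0]-R[1])[:2]), 'rail mid',(L.mean(0)+R.mean(0))/2)
C=f([(360,28),(562,60),(518,309),(303,268)]);Q=ray('top',C,.02);print('hatch corners',Q.round(4)[:,:2],'ctr',Q.mean(0))
print('yaw edges',ang((Q[0]-Q[3])[:2]),ang((Q[1]-Q[2])[:2]),ang((Q[0]-Q[1])[:2])-90)
# outline from depth (height>10mm)
m=np.zeros(D.shape,np.uint8);m[155:262,205:302]=(W[155:262,205:302,2]>.010)
pp=np.argwhere(m)[:,::-1];P=ray('top',pp,.02)[:,:2];print('depth rect',cv2.minAreaRect((P*1000).astype('f4')))
# plate
m=np.zeros(D.shape,bool);m[222:252,230:268]=((hsv[...,1]<50)&(hsv[...,2]>110))[222:252,230:268]
P=ray('top',np.argwhere(m)[:,::-1],.025)[:,:2];print('plate',cv2.minAreaRect((P*1000).astype('f4')),P.mean(0))
print('pin head',ray('top',f((427,182)),.048))
# strap points
s=W[175:212,238:270].reshape(-1,3);g=((hsv[...,1]<50)&(hsv[...,2]>110))[175:212,238:270].ravel()
s=s[g&np.isfinite(s[:,2])];print('strap n',len(s),'z',np.percentile(s[:,2],[2,50,98]))
A=np.c_[s[:,:2],np.ones(len(s))];k=s[:,2]>.03;print('plane',np.linalg.lstsq(A[k],s[k,2],rcond=None)[0], s[np.argsort(-s[:,2])[:3]])
# clip: block
m=np.zeros(D.shape,bool);m[250:275,155:180]=(hsv[...,2]<70)[250:275,155:180]
q=np.argwhere(m)[:,::-1];print(len(q));P=ray('top',q,.028)[:,:2];print('block z28',cv2.minAreaRect((P*1000).astype('f4')),P.mean(0), ray('top',q,.0)[:,:2].mean(0))
x=W[m];print('block depth-top pts',np.nanmean(x[x[:,2]>.022],0))
t=f([(190,240),(222,247),(197,283),(180,323)]);print('tips etc',ray('top',t,.0025)[:3,:2])
# scene view block top
I2=np.load('pics/scene0.npz');W2=cloud('scene',I2['D']);h2=cv2.cvtColor(I2['I'],cv2.COLOR_RGB2HSV)
m=np.zeros(D.shape,bool);m[163:182,320:336]=(h2[...,2]<70)[163:182,320:336];x=W2[m];print('scene block top',np.nanmean(x[x[:,2]>.024],0),np.nanmax(x[:,2]))
x=W2[190:260,250:345].reshape(-1,3);print('scene strap max z',x[np.nanargmax(x[:,2])])
t2=np.array([(392,247),(432,240)])/4+[235,130];print('scene tips',ray('scene',t2,.0025))
E
```

```text
yaw -10.402833384318754 -10.381060023442158 rail mid [0.57252236 0.05130494 0.022     ]
hatch corners [[ 0.6872  0.1124]
 [ 0.6581 -0.056 ]
 [ 0.4525 -0.017 ]
 [ 0.4869  0.1571]] ctr [0.57116869 0.0491203  0.02      ]
yaw edges -12.579986955452187 -10.74639977965057 -9.801357668009757
depth rect ((572.4190673828125, 52.4852409362793), (179.63072204589844, 214.8671417236328), 79.67082977294922)
plate ((499.0439453125, 64.78894805908203), (59.52158737182617, 51.253787994384766), 80.1329574584961) [0.49887376 0.06478217]
pin head [[0.55263179 0.05475311 0.048     ]]
strap n 498 z [0.02750012 0.05996425 0.10076941]
plane [-0.80083478  0.13057177  0.53599207] [[0.5553321  0.04559508 0.10282615]
 [0.55537682 0.04777769 0.10265867]
 [0.55766419 0.056481   0.10258621]]
87
block z28 ((442.6602783203125, 254.7244873046875), (17.745159149169922, 25.481229782104492), 75.59969329833984) [0.44283698 0.25480113] [0.44339588 0.26236181]
block depth-top pts [0.44300018 0.25700373 0.02793327]
tips etc [[0.51209259 0.25430885]
 [0.50605069 0.22752837]
 [0.47643641 0.2474583 ]]
scene block top [0.44650811 0.25842864 0.02664417] 0.029986432312655183
scene strap max z [0.55665778 0.03789532 0.10166262]
scene tips [[0.51029398 0.2297543  0.0025    ]
 [0.51925184 0.25672943 0.0025    ]]
```

```bash
python3 -m jog '[{"translation":[0.021,0.033,-0.002],"twist":-4},{"translation":[0.021,0.033,-0.002],"twist":-4},{"translation":[0.021,0.033,-0.002],"twist":-4},{"translation":[0.021,0.033,-0.002],"twist":-4},{"translation":[0.021,0.033,-0.002],"twist":-4},{"translation":[0.021,0.033,-0.002],"twist":-4},{"translation":[0.021,0.033,-0.002],"twist":-4},{"translation":[0.021,0.033,-0.002],"twist":-3}]' 1 40; python3 -m jog '[{"translation":[0.021,0.033,-0.004],"twist":0},{"translation":[0.021,0.033,-0.004],"twist":0},{"translation":[0.021,0.033,-0.004],"twist":0},{"translation":[0.021,0.033,-0.004],"twist":0},{"translation":[0.021,0.033,-0.004],"twist":0},{"translation":[0.021,0.033,-0.004],"twist":0},{"translation":[0.021,0.033,-0.004],"twist":0},{"translation":[0.021,0.033,-0.004],"twist":0}]'
```

```text
t: 0.77
ee_pos: [0.3773, -0.2897, 0.2069]
orientation: [[-0.976, 0.218, -0.005], [0.218, 0.976, 0.011], [0.007, 0.01, -1.0]]
ft_force: [1.1, -0.2, 0.5]
finger_gap: 0.0002
t: 1.43
ee_pos: [0.5493, -0.0091, 0.173]
orientation: [[-0.976, 0.219, -0.002], [0.219, 0.976, 0.013], [0.005, 0.012, -1.0]]
ft_force: [1.2, -0.6, -0.4]
finger_gap: -0.0003
```

```bash
python3 -m jog '[{"translation":[0.016,0.018,0],"twist":1},{"translation":[0.016,0.018,0],"twist":1},{"translation":[0.015,0.016,0],"twist":0.4},{"translation":[0.002,0.003,-0.02],"twist":0},{"translation":[0,0,-0.025],"twist":0},{"translation":[0,0,-0.025],"twist":0},{"translation":[0,0,-0.01],"twist":0},{"translation":[0,0,0],"twist":0}]'
```

```text
t: 2.1
ee_pos: [0.6009, 0.0581, 0.0834]
orientation: [[-0.986, 0.167, -0.011], [0.166, 0.986, 0.012], [0.013, 0.01, -1.0]]
ft_force: [0.1, 0.4, 0.1]
finger_gap: -0.0001
```

```bash
python3 -m jog '[{"translation":[0,-0.006,-0.003],"twist":0},{"translation":[0,-0.004,-0.005],"twist":0},{"translation":[0,-0.001,-0.005],"twist":0},{"translation":[0,0,-0.006],"twist":0},{"translation":[0,0,-0.006],"twist":0},{"translation":[0,0,-0.006],"twist":0},{"translation":[0,0,-0.006],"twist":0},{"translation":[0,0,-0.005],"twist":0}]'; python3 -m jog '[{"translation":[0,0,-0.004],"twist":0},{"translation":[0,0,-0.003],"twist":0},{"translation":[0,0,-0.003],"twist":0},{"translation":[0,0,-0.002],"twist":0},{"translation":[0,0,-0.002],"twist":0},{"translation":[0,0,-0.002],"twist":0},{"translation":[0,0,-0.001],"twist":0},{"translation":[0,0,0],"twist":0}]'
```

```text
t: 2.77
ee_pos: [0.6045, 0.0451, 0.046]
orientation: [[-0.986, 0.168, -0.0], [0.168, 0.986, 0.013], [0.002, 0.013, -1.0]]
ft_force: [0.8, -0.3, 2.7]
finger_gap: -0.0001
t: 3.43
ee_pos: [0.6034, 0.0454, 0.0255]
orientation: [[-0.986, 0.167, -0.003], [0.167, 0.986, 0.013], [0.005, 0.012, -1.0]]
ft_force: [-0.3, 0.7, 1.6]
finger_gap: -0.0001
```

```bash
python3 -m jog '[{"translation":[0,0,-0.001],"twist":0},{"translation":[0,0,-0.001],"twist":0},{"translation":[0,0,-0.001],"twist":0},{"translation":[0,0,-0.001],"twist":0},{"translation":[0,0,-0.001],"twist":0},{"translation":[0,0,-0.001],"twist":0},{"translation":[0,0,0],"twist":0},{"translation":[0,0,0],"twist":0}]'
```

```text
t: 4.1
ee_pos: [0.6037, 0.0455, 0.0256]
orientation: [[-0.986, 0.166, -0.001], [0.166, 0.986, 0.012], [0.003, 0.012, -1.0]]
ft_force: [0.1, 0.6, 0.6]
finger_gap: -0.0001
```

```bash
python3 -m jog '[{"translation":[0,0,-0.003],"twist":0},{"translation":[0,0,-0.003],"twist":0},{"translation":[0,0,-0.004],"twist":0},{"translation":[0,0,-0.004],"twist":0},{"translation":[0,0,-0.005],"twist":0},{"translation":[0,0,-0.005],"twist":0},{"translation":[0,0,-0.005],"twist":0},{"translation":[0,0,-0.005],"twist":0}]'
```

```text
t: 4.77
ee_pos: [0.6044, 0.0455, 0.0249]
orientation: [[-0.988, 0.157, 0.006], [0.157, 0.988, 0.005], [-0.005, 0.006, -1.0]]
ft_force: [-18.4, 1.6, 27.8]
finger_gap: -0.0
```

```bash
python3 -m jog '[{"translation":[0,0,0.03],"twist":0},{"translation":[0,0,0.035],"twist":0},{"translation":[-0.01,0.012,0.035],"twist":0},{"translation":[-0.023,0.03,0.015],"twist":-1},{"translation":[-0.023,0.03,0],"twist":-1},{"translation":[-0.023,0.03,0],"twist":-1},{"translation":[-0.023,0.03,0],"twist":-1},{"translation":[-0.023,0.03,0],"twist":0}]' 0.3; python3 -m jog '[{"translation":[-0.02,0.028,0],"twist":0},{"translation":[-0.01,0.012,0],"twist":0},{"translation":[0,0,0],"twist":0},{"translation":[0,0,0],"twist":0},{"translation":[0,0,0],"twist":0},{"translation":[0,0,0],"twist":0},{"translation":[0,0,0],"twist":0},{"translation":[0,0,0],"twist":0}]' 0.4
python3 - <<'E'
from h import *
I,D=snap('scene','s1'); J,_=snap('top','t1')
a=cv2.resize(I[100:290,230:410],None,fx=3,fy=3,interpolation=2)
b=cv2.resize(J[150:290,140:305],None,fx=3,fy=3,interpolation=2)[:570]
b=cv2.copyMakeBorder(b,0,a.shape[0]-b.shape[0],0,0,0); c=np.hstack([a[:, :],b]); c=cv2.resize(c,None,fx=.76,fy=.76)
cv2.imwrite('pics/m1.png',c[...,::-1]);print(c.shape)
E
```

```text
t: 5.43
ee_pos: [0.4762, 0.2076, 0.1452]
orientation: [[-0.971, 0.24, 0.008], [0.24, 0.971, 0.007], [-0.006, 0.009, -1.0]]
ft_force: [0.3, 0.9, -0.9]
finger_gap: 0.0598
t: 6.1
ee_pos: [0.4425, 0.2524, 0.1444]
orientation: [[-0.972, 0.236, 0.008], [0.236, 0.972, 0.01], [-0.006, 0.012, -1.0]]
ft_force: [0.3, 0.5, -0.1]
finger_gap: 0.0515
(433, 787, 3)
```

View pics/m1.png

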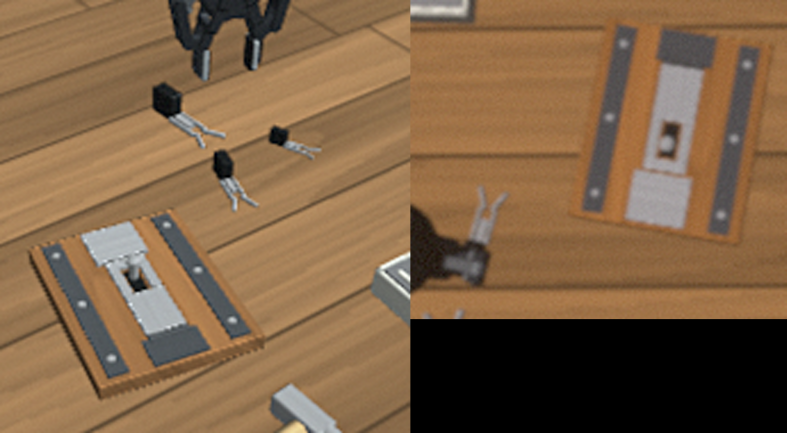

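The strap is flat with the pin through its slot (top crop, head at (668,143)). The chosen clip is undisturbed. Now I'll descend on its block.

```bash
python3 -m jog '[{"translation":[0.001,0.003,-0.03],"twist":0.5},{"translation":[0.001,0.002,-0.03],"twist":0},{"translation":[0,0,-0.03],"twist":0},{"translation":[0,0,-0.02],"twist":0},{"translation":[0,0,-0.01],"twist":0},{"translation":[0,0,0],"twist":0},{"translation":[0,0,0],"twist":0},{"translation":[0,0,0],"twist":0}]'
```

```text
t: 6.87
ee_pos: [0.4474, 0.2557, 0.0234]
orientation: [[-0.973, 0.232, 0.013], [0.232, 0.973, 0.013], [-0.01, 0.016, -1.0]]
ft_force: [-0.6, -0.1, 0.1]
finger_gap: 0.0514
```

```bash
python3 -m jog '[{"translation":[-0.002,0.001,-0.005],"twist":0},{"translation":[-0.001,0.001,-0.005],"twist":0},{"translation":[0,0,-0.004],"twist":0},{"translation":[0,0,-0.003],"twist":0},{"translation":[0,0,0],"twist":0},{"translation":[0,0,0],"twist":0},{"translation":[0,0,0],"twist":0},{"translation":[0,0,0],"twist":0}]'
```

```text
t: 7.53
ee_pos: [0.4465, 0.2605, 0.0102]
orientation: [[-0.973, 0.231, 0.02], [0.231, 0.973, 0.019], [-0.015, 0.024, -1.0]]
ft_force: [-0.1, 0.3, -0.2]
finger_gap: 0.0511
```

```bash
python3 -m jog '[{"translation":[-0.001,-0.003,-0.003],"twist":0},{"translation":[0,-0.001,-0.002],"twist":0},{"translation":[0,0,0],"twist":0},{"translation":[0,0,0],"twist":0},{"translation":[0,0,0],"twist":0},{"translation":[0,0,0],"twist":0},{"translation":[0,0,0],"twist":0},{"translation":[0,0,0],"twist":0}]' 1 50; python3 -m jog '[{"translation":[0,0,0],"twist":0},{"translation":[0,0,0.012],"twist":0},{"translation":[0,0,0.03],"twist":0},{"translation":[0,0,0.035],"twist":0},{"translation":[0,0,0.03],"twist":0},{"translation":[0,0,0.01],"twist":0},{"translation":[0,0,0],"twist":0},{"translation":[0,0,0],"twist":0}]'
```

```text
t: 8.2
ee_pos: [0.4457, 0.2563, 0.0053]
orientation: [[-0.973, 0.231, 0.021], [0.231, 0.973, 0.02], [-0.015, 0.025, -1.0]]
ft_force: [0.0, 0.6, -0.1]
finger_gap: 0.015
t: 8.87
ee_pos: [0.4435, 0.2535, 0.129]
orientation: [[-0.973, 0.232, 0.018], [0.232, 0.973, 0.017], [-0.013, 0.021, -1.0]]
ft_force: [0.1, 0.1, -0.9]
finger_gap: 0.0149
```

```bash
python3 -m jog '[{"translation":[0.002,-0.03,0],"twist":1},{"translation":[0.003,-0.035,0],"twist":1},{"translation":[0.003,-0.035,0],"twist":1},{"translation":[0.003,-0.035,-0.01],"twist":0},{"translation":[0.003,-0.025,-0.015],"twist":0},{"translation":[0.001,-0.01,-0.02],"twist":0},{"translation":[0,0,-0.02],"twist":0},{"translation":[0,0,0],"twist":0}]'
python3 - <<'E'
from h import *
import math
I,D=snap('scene','s2'); J,_=snap('top','t2'); o=st(); R=o['orientation']; print(math.degrees(math.atan2(R[1][1],R[0][1])))
a=cv2.resize(I[150:270,230:360],None,fx=4,fy=4,interpolation=2)
b=cv2.resize(J[170:280,205:300],None,fx=4.36,fy=4.36,interpolation=2)[:480,:]
c=np.hstack([a,b])[:, :];c=cv2.resize(c,None,fx=.8,fy=.8);cv2.imwrite('pics/m2.png',c[...,::-1]);print(c.shape)
E
```

```text
t: 9.53
ee_pos: [0.4527, 0.0747, 0.0513]
orientation: [[-0.984, 0.176, 0.004], [0.176, 0.984, 0.013], [-0.002, 0.014, -1.0]]
ft_force: [-0.4, -0.1, -1.9]
finger_gap: 0.015
9.6333 [0.4547 0.0759 0.0555] [0.4 0.8 0.5] 0.014829916270009983
79.96045646250208
(384, 747, 3)
```

View pics/m2.png

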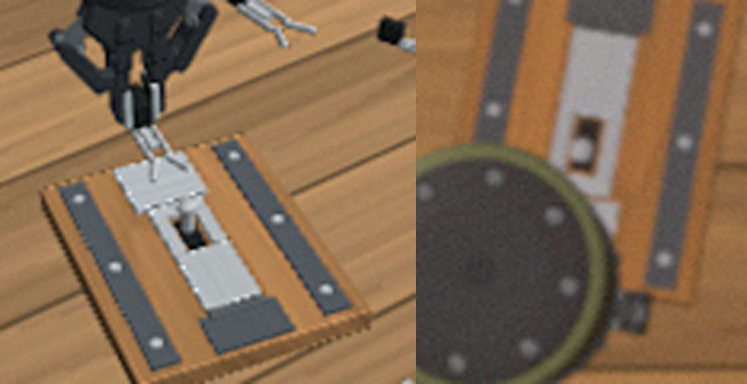

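```bash
python3 - <<'E'
from h import *
f=lambda c:np.array(c)/3.2+np.array([230,150])
t=ray('scene',f([(186,167),(153,177)]),.0515); p=ray('scene',f((187,206)),.048)[0]
print('tips',t.round(4),'pin',p.round(4))
y=np.radians(-10.2);ex=np.array([np.cos(y),np.sin(y)]);ey=np.array([-ex[1],ex[0]])
o=np.array([.4547,.0759])
for P0 in (p[:2],np.array([.5529,.0552])):
    print('pin',P0,'tipmid hatch',[(t.mean(0)[:2]-P0)@e for e in(ex,ey)],'tip y',[(q[:2]-P0)@ey for q in t],'TCP',[(o-P0)@e for e in (ex,ey)])
E
```

```text
tips [[0.526  0.075  0.0515]
 [0.5218 0.0479 0.0515]] pin [0.5596 0.0538 0.048 ]
pin [0.559552   0.05375023] tipmid hatch [np.float64(-0.036455884103222654), np.float64(0.0012356628350482673)] tip y [np.float64(0.01495083668869692), np.float64(-0.012479511018600366)] TCP [np.float64(-0.10711726317404156), np.float64(0.0032320134964037546)]
pin [0.5529 0.0552] tipmid hatch [np.float64(-0.029652283756375977), np.float64(0.0009867769242247458)] tip y [np.float64(0.014701950777873398), np.float64(-0.012728396929423888)] TCP [np.float64(-0.10031366282719488), np.float64(0.002983127585580233)]
```

```bash
python3 -m jog '[{"translation":[0,-0.001,-0.006],"twist":0},{"translation":[0,-0.001,-0.006],"twist":0},{"translation":[0,0,-0.004],"twist":0},{"translation":[0,0,-0.002],"twist":0},{"translation":[0,0,0],"twist":0},{"translation":[0,0,0],"twist":0},{"translation":[0,0,0],"twist":0},{"translation":[0,0,0],"twist":0}]'
```

```text
t: 10.3
ee_pos: [0.457, 0.077, 0.0402]
orientation: [[-0.985, 0.17, 0.015], [0.17, 0.985, 0.016], [-0.012, 0.018, -1.0]]
ft_force: [-0.8, -0.8, 0.4]
finger_gap: 0.0153
```

```bash
python3 -m jog '[{"translation":[0,-0.002,-0.004],"twist":-0.3},{"translation":[0,-0.001,-0.003],"twist":0},{"translation":[0,-0.001,-0.002],"twist":0},{"translation":[0,0,0],"twist":0},{"translation":[0,0,0],"twist":0},{"translation":[0,0,0],"twist":0},{"translation":[0,0,0],"twist":0},{"translation":[0,0,0],"twist":0}]'
```

```text
t: 10.97
ee_pos: [0.4571, 0.0725, 0.0306]
orientation: [[-0.984, 0.176, 0.016], [0.176, 0.984, 0.016], [-0.013, 0.019, -1.0]]
ft_force: [1.0, -0.4, -0.7]
finger_gap: 0.0147
```

```bash
python3 -m jog '[{"translation":[0,0.001,0.001],"twist":0},{"translation":[0,0.0005,0.0005],"twist":0},{"translation":[0,0,0],"twist":0},{"translation":[0,0,0],"twist":0},{"translation":[0,0,0],"twist":0},{"translation":[0,0,0],"twist":0},{"translation":[0,0,0],"twist":0},{"translation":[0,0,0],"twist":0}]'
python3 - <<'E'
from h import *
I,D=snap('scene','s3'); st()
a=cv2.resize(I[170:230,250:330],None,fx=9,fy=9,interpolation=2)
cv2.imwrite('pics/m3.png',a[...,::-1])
E
```

```text
t: 11.63
ee_pos: [0.4574, 0.0744, 0.0327]
orientation: [[-0.984, 0.175, 0.017], [0.176, 0.984, 0.017], [-0.013, 0.019, -1.0]]
ft_force: [-0.3, 0.4, -0.7]
finger_gap: 0.0149
11.6833 [0.4574 0.0744 0.0327] [-0.6  0.3 -1.4] 0.014796263713082219
```

View pics/m3.png

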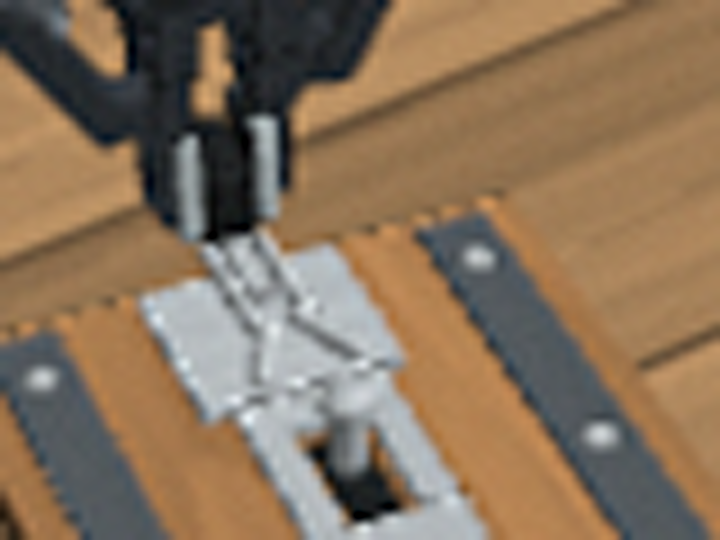

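The picture shows the clip legs over the plate with tips at (258,380) and (360,360). The pin head is at (350,393) and the shank base at about (348,465).

```bash
python3 - <<'E'
from h import *
f=lambda c:np.array(c)/9+np.array([250,170])-.44
y=np.radians(-10.2);ex=np.array([np.cos(y),np.sin(y)]);ey=np.array([-ex[1],ex[0]])
P0=np.array([.5529,.0552]);H=lambda P:np.c_[(P[:,:2]-P0)@ex,(P[:,:2]-P0)@ey].round(4)
print('tips',H(ray('scene',f([(260,380),(360,360)]),.0285)))
print('throat',H(ray('scene',f([(264,333),(295,318)]),.0285)),'legs@block',H(ray('scene',f([(208,248),(262,238)]),.0285)))
print('head',H(ray('scene',f([(350,393)]),.046)))
print('plate corners',H(ray('scene',f([(142,297),(213,422),(333,246),(403,360)]),.025)))
E
```

```text
tips [[-0.0305 -0.0109]
 [-0.0273  0.0175]]
throat [[-0.0479 -0.0026]
 [-0.0503  0.0077]] legs@block [[-0.0875 -0.0036]
 [-0.0855  0.0122]]
head [[0.0012 0.0022]]
plate corners [[-0.079  -0.0271]
 [-0.0235 -0.0276]
 [-0.0781  0.031 ]
 [-0.0261  0.0299]]
```

```bash
python3 -m jog '[{"translation":[0.005,-0.0018,0],"twist":0},{"translation":[0.006,-0.0016,0],"twist":0},{"translation":[0.006,-0.0012,0],"twist":0},{"translation":[0.006,-0.001,0],"twist":0},{"translation":[0.004,-0.001,0],"twist":0},{"translation":[0.002,0,0],"twist":0},{"translation":[0,0,0],"twist":0},{"translation":[0,0,0],"twist":0}]' 1 110
python3 - <<'E'
import numpy as np
from h import *
o=st();y=np.radians(-10.2);ex=np.array([np.cos(y),np.sin(y)]);d=np.array(o['ee_pos'])[:2]-[.5529,.0552];print(d@ex,d@[-ex[1],ex[0]],np.array([.4574-.5529,.0744-.0552])@ex,np.array([.4574-.5529,.0744-.0552])@[-ex[1],ex[0]])
E
```

```text
t: 12.35
ee_pos: [0.4902, 0.0666, 0.0322]
orientation: [[-0.984, 0.176, 0.016], [0.177, 0.984, 0.016], [-0.013, 0.019, -1.0]]
ft_force: [0.4, -0.1, -1.6]
finger_gap: 0.0136
12.35 [0.4902 0.0666 0.0322] [ 0.4 -0.1 -1.6] 0.013619930386199427
-0.06373155680707886 7.887853184280085e-05 -0.09739070757519858 0.0019849629724892387
```

```bash
python3 -m jog '[{"translation":[0.002,0.0002,-0.0005],"twist":0},{"translation":[0.002,-0.0002,-0.0005],"twist":0},{"translation":[0.0015,-0.0003,0],"twist":0},{"translation":[0.0015,-0.0003,0],"twist":0},{"translation":[0.0015,-0.0003,0],"twist":0},{"translation":[0.0015,-0.0003,0],"twist":0},{"translation":[0.0015,-0.0003,0],"twist":0},{"translation":[0.0015,-0.0003,0],"twist":0}]'
```

```text
t: 13.02
ee_pos: [0.5027, 0.0646, 0.0306]
orientation: [[-0.984, 0.176, 0.013], [0.176, 0.984, 0.016], [-0.01, 0.018, -1.0]]
ft_force: [-3.1, 0.9, 0.9]
finger_gap: 0.0138
```

```bash
python3 - <<'E'
from h import *
I,D=snap('scene','s4'); st()
a=cv2.resize(I[170:230,250:330],None,fx=9,fy=9,interpolation=2)
cv2.imwrite('pics/m4.png',a[...,::-1])
E
```

```text
13.0667 [0.5029 0.0646 0.0306] [-3.3  0.  -0.2] 0.013666661113529578
```

View pics/m4.png

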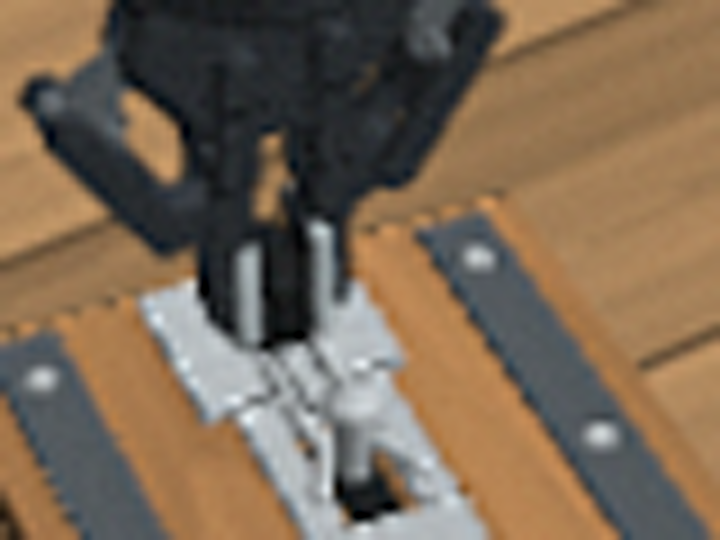

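The pin stands between the legs below its head, with light contact of about 3 N. I'll ease on.

```bash
python3 -m jog '[{"translation":[0.001,-0.0002,0],"twist":0},{"translation":[0.001,-0.0002,0],"twist":0},{"translation":[0.001,-0.0002,0],"twist":0},{"translation":[0.001,-0.0002,0],"twist":0},{"translation":[0.001,-0.0002,0],"twist":0},{"translation":[0.001,-0.0002,0],"twist":0},{"translation":[0,0,0],"twist":0},{"translation":[0,0,0],"twist":0}]'
```

```text
t: 13.73
ee_pos: [0.5049, 0.0643, 0.031]
orientation: [[-0.985, 0.175, 0.003], [0.175, 0.985, 0.016], [0.0, 0.016, -1.0]]
ft_force: [-4.4, 1.2, 1.5]
finger_gap: 0.0138
```

```bash
python3 -m jog '[{"translation":[0.002,-0.0004,0.0002],"twist":0},{"translation":[0.002,-0.0004,0],"twist":0},{"translation":[0.002,-0.0004,0],"twist":0},{"translation":[0.002,-0.0004,0],"twist":0},{"translation":[0.002,-0.0004,0],"twist":0},{"translation":[0.002,-0.0004,0],"twist":0},{"translation":[0.002,-0.0004,0],"twist":0},{"translation":[0.002,-0.0004,0],"twist":0}]'
```

```text
t: 14.4
ee_pos: [0.5098, 0.063, 0.0319]
orientation: [[-0.985, 0.172, -0.024], [0.172, 0.985, 0.017], [0.026, 0.012, -1.0]]
ft_force: [-14.9, 3.5, 9.0]
finger_gap: 0.0136
```

```bash
python3 -m jog '[{"translation":[0.001,-0.0002,0.001],"twist":0},{"translation":[0.0025,-0.0005,0.001],"twist":0},{"translation":[0.0025,-0.0005,0.0005],"twist":0},{"translation":[0,0,0],"twist":0},{"translation":[0,0,0],"twist":0},{"translation":[0,0,0],"twist":0},{"translation":[0,0,0],"twist":0},{"translation":[0,0,0],"twist":0}]'
```

```text
t: 15.07
ee_pos: [0.5085, 0.0633, 0.0336]
orientation: [[-0.985, 0.17, -0.042], [0.169, 0.985, 0.018], [0.044, 0.01, -0.999]]
ft_force: [-5.4, 1.0, 1.7]
finger_gap: 0.0136
```

The push stalled, and the tool is pitching under sustained load. I'll back off, straighten it, then push again more briskly in fewer rows.

```bash
python3 -m jog '[{"translation":[-0.006,0.001,0.001],"twist":0},{"translation":[-0.008,0.0014,0.001],"twist":0},{"translation":[-0.008,0.0014,0],"twist":0},{"translation":[-0.008,0.0014,0],"twist":0},{"translation":[-0.008,0.0014,0],"twist":0},{"translation":[-0.006,0.001,0],"twist":0},{"translation":[-0.002,0,0],"twist":0},{"translation":[0,0,0],"twist":0}]'
python3 -m jog '[{"translation":[0,0,0.02],"twist":0.4},{"translation":[0,0,0.02],"twist":0},{"translation":[0,0,-0.006],"twist":0},{"translation":[0,0,-0.006],"twist":0},{"translation":[0,0,-0.006],"twist":0},{"translation":[0,0,-0.006],"twist":0},{"translation":[0,0,0],"twist":0},{"translation":[0,0,0],"twist":0}]'
```

```text
t: 15.73
ee_pos: [0.4593, 0.0718, 0.0363]
orientation: [[-0.985, 0.17, -0.036], [0.169, 0.985, 0.019], [0.038, 0.013, -0.999]]
ft_force: [0.3, 0.3, -0.7]
finger_gap: 0.0137
t: 16.4
ee_pos: [0.4585, 0.0713, 0.0499]
orientation: [[-0.986, 0.162, -0.037], [0.162, 0.987, 0.018], [0.039, 0.012, -0.999]]
ft_force: [0.1, -0.6, -0.9]
finger_gap: 0.0138
```

```bash
python3 -m jog '[{"translation":[0,0,-0.005],"twist":-0.5},{"translation":[0,0.0005,-0.005],"twist":-0.4},{"translation":[0,0.0005,-0.003],"twist":0},{"translation":[0,0,-0.002],"twist":0},{"translation":[0,0,-0.002],"twist":0},{"translation":[0,0,-0.002],"twist":0},{"translation":[0,0,-0.002],"twist":0},{"translation":[0,0,-0.002],"twist":0}]'
```

```text
t: 17.07
ee_pos: [0.4613, 0.0726, 0.0322]
orientation: [[-0.984, 0.177, -0.03], [0.177, 0.984, 0.017], [0.032, 0.011, -0.999]]
ft_force: [-4.2, 0.0, 8.2]
finger_gap: 0.0137
```

Pressing the tips down levels the tool as intended, so I'll press a bit more.

```bash
python3 -m jog '[{"translation":[0,0,-0.0025],"twist":0},{"translation":[0,0,-0.0025],"twist":0},{"translation":[0,0,-0.0025],"twist":0},{"translation":[0,0,-0.0025],"twist":0},{"translation":[0,0,-0.0025],"twist":0},{"translation":[0,0,-0.0025],"twist":0},{"translation":[0,0,-0.0025],"twist":0},{"translation":[0,0,-0.0025],"twist":0}]'
```

```text
t: 17.73
ee_pos: [0.4687, 0.0735, 0.0308]
orientation: [[-0.985, 0.172, -0.01], [0.172, 0.985, 0.016], [0.012, 0.014, -1.0]]
ft_force: [-7.2, 0.4, 12.2]
finger_gap: 0.0137
```

```bash
python3 -m jog '[{"translation":[-0.0005,0,-0.0025],"twist":0},{"translation":[-0.0005,0,-0.0025],"twist":0},{"translation":[-0.0005,0,-0.0025],"twist":0},{"translation":[-0.0005,0,-0.0025],"twist":0},{"translation":[-0.0005,-0.0003,-0.0025],"twist":0},{"translation":[-0.0005,-0.0005,-0.0025],"twist":0.2},{"translation":[-0.0005,-0.0005,-0.0025],"twist":0},{"translation":[0,0,0.001],"twist":0}]'
python3 - <<'E'
from h import *
I,D=snap('scene','s5'); o=st()
y=np.radians(-10.2);ex=np.array([np.cos(y),np.sin(y)]);d=np.array(o['ee_pos'])[:2]-[.5529,.0552];print(d@ex,d@[-ex[1],ex[0]])
a=cv2.resize(I[170:230,250:330],None,fx=9,fy=9,interpolation=2)
cv2.imwrite('pics/m5.png',a[...,::-1])
E
```

```text
t: 18.4
ee_pos: [0.4718, 0.0737, 0.0322]
orientation: [[-0.986, 0.164, 0.009], [0.164, 0.986, 0.017], [-0.006, 0.018, -1.0]]
ft_force: [-0.1, -0.7, -1.8]
finger_gap: 0.0138
18.45 [0.4721 0.0738 0.0326] [ 0.5 -0.4  0. ] 0.01392405954107235
-0.0827987758776326 0.003967249652844951
```

View pics/m5.png

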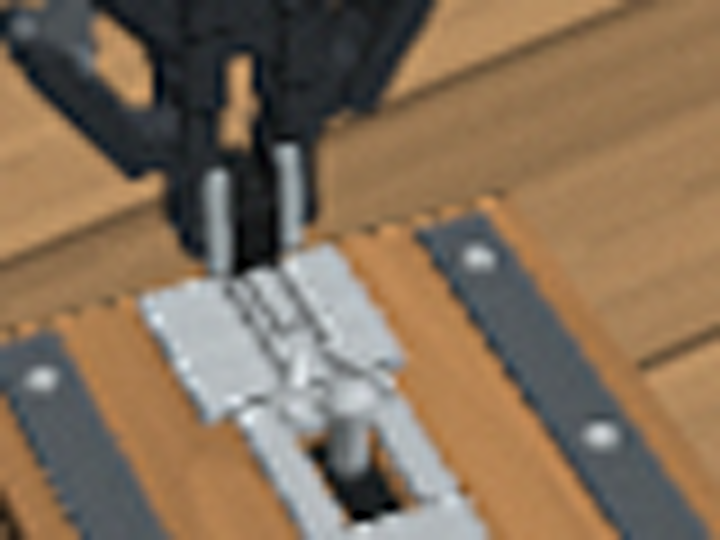

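```bash
python3 -m jog '[{"translation":[0.001,-0.0025,-0.0005],"twist":-0.5},{"translation":[0.004,-0.0017,0],"twist":-0.2},{"translation":[0.005,-0.0011,0],"twist":0},{"translation":[0.005,-0.0008,0],"twist":0},{"translation":[0.003,-0.0005,0],"twist":0},{"translation":[0.001,-0.0002,0],"twist":0},{"translation":[0,0,0],"twist":0},{"translation":[0,0,0],"twist":0}]'
python3 - <<'E'
from h import *
o=st()
y=np.radians(-10.2);ex=np.array([np.cos(y),np.sin(y)]);d=np.array(o['ee_pos'])[:2]-[.5529,.0552];print(d@ex,d@[-ex[1],ex[0]])
E
```

```text
t: 19.12
ee_pos: [0.4933, 0.0657, 0.0307]
orientation: [[-0.984, 0.178, 0.008], [0.178, 0.984, 0.016], [-0.005, 0.017, -1.0]]
ft_force: [-0.6, 0.6, 2.6]
finger_gap: 0.0137
19.1167 [0.4933 0.0657 0.0307] [-0.6  0.6  2.6] 0.013734775978198476
-0.060570491054055244 -0.00018814035788765812
```

```bash
python3 -m jog '[{"translation":[0.004,-0.0004,0.0008],"twist":0},{"translation":[0.004,-0.0005,0.0003],"twist":0},{"translation":[0.0035,-0.0006,0.0003],"twist":0},{"translation":[0.003,-0.0005,0.0003],"twist":0},{"translation":[0.003,-0.0005,0.0003],"twist":0},{"translation":[0.0025,-0.0005,0.0003],"twist":0},{"translation":[0.0025,-0.0005,0.0003],"twist":0},{"translation":[0.0025,-0.0005,0.0003],"twist":0}]'
```

```text
t: 19.78
ee_pos: [0.5103, 0.063, 0.0314]
orientation: [[-0.984, 0.176, -0.016], [0.176, 0.984, 0.017], [0.019, 0.014, -1.0]]
ft_force: [-16.8, 5.0, 9.9]
finger_gap: 0.014
```

```bash
python3 -m jog '[{"translation":[0.0027,-0.0005,0.0008],"twist":0},{"translation":[0.0027,-0.0005,0.0008],"twist":0},{"translation":[0.0027,-0.0005,0.0005],"twist":0},{"translation":[0.0027,-0.0005,0.0005],"twist":0},{"translation":[0,0,0],"twist":0},{"translation":[0,0,0],"twist":0},{"translation":[0,0,0],"twist":0},{"translation":[0,0,0],"twist":0}]'
```

```text
t: 20.45
ee_pos: [0.5095, 0.0632, 0.0339]
orientation: [[-0.984, 0.173, -0.049], [0.172, 0.985, 0.017], [0.051, 0.008, -0.999]]
ft_force: [-5.7, 0.7, 3.0]
finger_gap: 0.0138
```

```bash
python3 - <<'E'
from h import *
I,D=snap('scene','s6'); o=st()
a=cv2.resize(I[185:230,265:325],None,fx=12,fy=12,interpolation=2)
cv2.imwrite('pics/m6.png',a[...,::-1])
E
```

```text
20.5 [0.5095 0.0632 0.0339] [-6.6  1.4  3.8] 0.013949876960846245
```

View pics/m6.png

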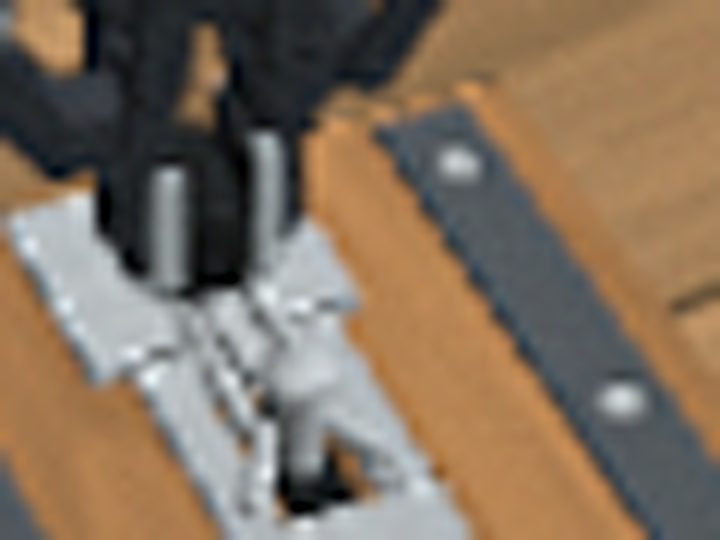

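```bash
python3 - <<'E'
from h import *
f=lambda c:np.array(c)/12+np.array([265,185])-.44
y=np.radians(-10.2);ex=np.array([np.cos(y),np.sin(y)]);ey=np.array([-ex[1],ex[0]])
P0=np.array([.5529,.0552]);H=lambda P:np.c_[(P[:,:2]-P0)@ex,(P[:,:2]-P0)@ey].round(4)
for z in(.0255,.0275):print('tips',H(ray('scene',f([(258,510),(398,473)]),z)))
print('head',H(ray('scene',f([(307,368)]),.046)),'block bottom front',H(ray('scene',f([(170,290),(235,290)]),.03)))
print('rest head',H(ray('scene',np.array([(350,393)])/9+[250,170]-.44,.046)))
E
```

```text
tips [[ 0.0231 -0.0133]
 [ 0.0243  0.0165]]
tips [[ 0.0249 -0.0141]
 [ 0.0262  0.0156]]
head [[0.0091 0.0032]] block bottom front [[-0.0391 -0.0066]
 [-0.0338  0.0057]]
rest head [[0.0012 0.0022]]
```

Not snapped yet: the pin is at about clip x 53 (throat at 51.5), pin deflection about 8 mm, and the clip about 1.5 mm off to -y. I'll back off, relevel past neutral, then push with firmer rows.

```bash
python3 -m jog '[{"translation":[-0.006,0.0015,0],"twist":0},{"translation":[-0.008,0.0018,0],"twist":0},{"translation":[-0.006,0.0018,-0.002],"twist":0},{"translation":[-0.001,0,-0.0025],"twist":0},{"translation":[-0.001,0,-0.003],"twist":0},{"translation":[-0.001,0,-0.003],"twist":0},{"translation":[-0.001,0,-0.003],"twist":0},{"translation":[-0.001,0,-0.003],"twist":0}]'
python3 -m jog '[{"translation":[-0.001,0,-0.003],"twist":0},{"translation":[-0.001,0,-0.003],"twist":0},{"translation":[-0.001,0,-0.003],"twist":0},{"translation":[-0.001,0,-0.003],"twist":0},{"translation":[-0.001,0,-0.003],"twist":0},{"translation":[-0.001,0,-0.003],"twist":0},{"translation":[-0.001,0,-0.003],"twist":0},{"translation":[-0.001,0,-0.003],"twist":0}]'
```

```text
t: 21.17
ee_pos: [0.4902, 0.0689, 0.0312]
orientation: [[-0.985, 0.169, -0.025], [0.168, 0.986, 0.016], [0.027, 0.011, -1.0]]
ft_force: [-6.4, -1.5, 14.1]
finger_gap: 0.014
t: 21.83
ee_pos: [0.4902, 0.0688, 0.0304]
orientation: [[-0.987, 0.163, 0.008], [0.163, 0.987, 0.014], [-0.005, 0.015, -1.0]]
ft_force: [-6.0, -1.3, 14.9]
finger_gap: 0.0137
```

```bash
python3 -m jog '[{"translation":[-0.001,-0.0002,-0.003],"twist":-0.3},{"translation":[-0.001,-0.0002,-0.003],"twist":-0.3},{"translation":[-0.001,-0.0002,-0.003],"twist":-0.3},{"translation":[-0.001,-0.0002,-0.003],"twist":-0.3},{"translation":[-0.001,0,-0.003],"twist":-0.2},{"translation":[-0.001,0,-0.003],"twist":0},{"translation":[0,0,0.001],"twist":0},{"translation":[0,0,0],"twist":0}]'
python3 - <<'E'
from h import *
o=st()
y=np.radians(-10.2);ex=np.array([np.cos(y),np.sin(y)]);d=np.array(o['ee_pos'])[:2]-[.5529,.0552];print(d@ex,d@[-ex[1],ex[0]])
E
```

```text
t: 22.5
ee_pos: [0.4904, 0.0694, 0.0326]
orientation: [[-0.983, 0.181, 0.035], [0.182, 0.983, 0.015], [-0.032, 0.021, -0.999]]
ft_force: [0.7, 0.6, -0.6]
finger_gap: 0.0137
22.5 [0.4904 0.0694 0.0326] [ 0.7  0.6 -0.6] 0.013671973208793563
-0.06404853923691305 0.002875735728889057
```

```bash
python3 -m jog '[{"translation":[0.005,-0.002,0],"twist":0},{"translation":[0.005,-0.0014,0],"twist":0},{"translation":[0.004,-0.0007,0],"twist":0},{"translation":[0.0035,-0.0006,0],"twist":0},{"translation":[0.003,-0.0005,0],"twist":0},{"translation":[0.0027,-0.0005,0],"twist":0},{"translation":[0.0027,-0.0005,0],"twist":0},{"translation":[0.0027,-0.0005,0],"twist":0}]'
```

```text
t: 23.17
ee_pos: [0.5108, 0.0632, 0.0304]
orientation: [[-0.984, 0.18, 0.008], [0.18, 0.984, 0.014], [-0.006, 0.015, -1.0]]
ft_force: [-18.1, 4.8, 13.3]
finger_gap: 0.0136
```

```bash
python3 -m jog '[{"translation":[0.0025,-0.0005,0.0012],"twist":0},{"translation":[0.0026,-0.0005,0.0012],"twist":0},{"translation":[0.0026,-0.0005,0.0008],"twist":0},{"translation":[0.0026,-0.0005,0.0008],"twist":0},{"translation":[0.0026,-0.0005,0.0005],"twist":0},{"translation":[0.0026,-0.0005,0.0005],"twist":0},{"translation":[0.0026,-0.0005,0.0005],"twist":0},{"translation":[0.0026,-0.0005,0.0005],"twist":0}]'
```

```text
t: 23.83
ee_pos: [0.5127, 0.0628, 0.033]
orientation: [[-0.983, 0.177, -0.046], [0.177, 0.984, 0.015], [0.048, 0.007, -0.999]]
ft_force: [-18.2, 3.9, 13.2]
finger_gap: 0.0138
```

Tip drag on the strap is eating the push. I'll back off and relevel, then push with the clip about 5 mm above the strap so only the pin resists.

```bash
python3 -m jog '[{"translation":[-0.007,0.0015,0],"twist":0},{"translation":[-0.008,0.0018,0],"twist":0},{"translation":[-0.007,0.0018,-0.001],"twist":0},{"translation":[-0.002,0.0003,-0.002],"twist":0},{"translation":[-0.001,0,-0.003],"twist":0},{"translation":[-0.001,0,-0.003],"twist":0},{"translation":[-0.001,0,-0.003],"twist":0},{"translation":[-0.001,0,-0.003],"twist":0}]'
python3 -m jog '[{"translation":[-0.001,0,-0.003],"twist":0},{"translation":[-0.001,0,-0.003],"twist":0},{"translation":[-0.001,0,-0.003],"twist":0},{"translation":[-0.001,0,-0.003],"twist":0},{"translation":[-0.001,0,-0.003],"twist":-0.2},{"translation":[-0.001,0,-0.003],"twist":-0.2},{"translation":[-0.001,0,-0.003],"twist":-0.2},{"translation":[-0.001,0,-0.003],"twist":-0.2}]'
python3 -m jog '[{"translation":[-0.001,0,-0.003],"twist":-0.2},{"translation":[-0.001,0,-0.003],"twist":-0.2},{"translation":[-0.001,0,-0.003],"twist":-0.2},{"translation":[-0.001,0,-0.003],"twist":-0.2},{"translation":[-0.001,0,-0.003],"twist":0},{"translation":[-0.001,0,-0.003],"twist":0},{"translation":[0,0,0.003],"twist":0},{"translation":[0,0,0.001],"twist":0}]'
```

```text
t: 24.5
ee_pos: [0.4915, 0.0685, 0.0311]
orientation: [[-0.984, 0.174, -0.028], [0.174, 0.985, 0.013], [0.03, 0.008, -1.0]]
ft_force: [-8.2, -1.0, 15.9]
finger_gap: 0.0136
t: 25.17
ee_pos: [0.4917, 0.0687, 0.0305]
orientation: [[-0.983, 0.182, -0.002], [0.182, 0.983, 0.012], [0.004, 0.011, -1.0]]
ft_force: [-7.4, -0.3, 17.0]
finger_gap: 0.0137
t: 25.83
ee_pos: [0.4922, 0.0693, 0.0347]
orientation: [[-0.981, 0.191, 0.019], [0.191, 0.982, 0.011], [-0.017, 0.015, -1.0]]
ft_force: [0.3, -0.1, -0.5]
finger_gap: 0.0134
```

```bash
python3 -m jog '[{"translation":[0.005,-0.0025,0.0005],"twist":0.4},{"translation":[0.005,-0.0014,0.0005],"twist":0.2},{"translation":[0.0045,-0.0008,0.0005],"twist":0},{"translation":[0.0035,-0.0006,0.0005],"twist":0},{"translation":[0.003,-0.0005,0.0005],"twist":0},{"translation":[0.0027,-0.0005,0.0005],"twist":0},{"translation":[0.0026,-0.0005,0.0005],"twist":0},{"translation":[0.0026,-0.0005,0.0005],"twist":0}]'
```

```text
t: 26.5
ee_pos: [0.5116, 0.0629, 0.0308]
orientation: [[-0.984, 0.179, -0.013], [0.179, 0.984, 0.012], [0.015, 0.01, -1.0]]
ft_force: [-19.1, 5.1, 13.4]
finger_gap: 0.0137
```

```bash
python3 -m jog '[{"translation":[0.002,-0.0004,0.0025],"twist":0},{"translation":[0.0022,-0.0004,0.0025],"twist":0},{"translation":[0.0024,-0.0004,0.002],"twist":0},{"translation":[0.0024,-0.0004,0.002],"twist":0},{"translation":[0.0024,-0.0004,0.002],"twist":0},{"translation":[0.0024,-0.0004,0.002],"twist":0},{"translation":[0.0024,-0.0004,0.002],"twist":0},{"translation":[0.0024,-0.0004,0.002],"twist":0}]'
```

```text
t: 27.17
ee_pos: [0.5121, 0.0628, 0.0354]
orientation: [[-0.982, 0.178, -0.068], [0.178, 0.984, 0.015], [0.07, 0.003, -0.998]]
ft_force: [-11.0, 4.6, 2.6]
finger_gap: 0.0135
```

```bash
python3 -m jog '[{"translation":[0.003,-0.0005,0.002],"twist":0},{"translation":[0.0032,-0.0005,0.002],"twist":0},{"translation":[0.0032,-0.0005,0.002],"twist":0},{"translation":[0.0032,-0.0005,0.002],"twist":0},{"translation":[0.0015,-0.0003,0.001],"twist":0},{"translation":[0.0015,-0.0003,0.001],"twist":0},{"translation":[0.0015,-0.0003,0.0005],"twist":0},{"translation":[0.0015,-0.0003,0.0005],"twist":0}]'
python3 - <<'E'
from h import *
I,D=snap('scene','s7'); o=st()
I6=np.load('pics/s6.npz')['I'];I3=np.load('pics/s3.npz')['I']
T=cv2.cvtColor(I3,cv2.COLOR_RGB2GRAY)[209:218,284:294]  # rest head template
for n,X in(('s3',I3),('s4',np.load('pics/s4.npz')['I']),('s6',I6),('s7',I)):
    G=cv2.cvtColor(X,cv2.COLOR_RGB2GRAY)[200:235,275:310]
    r=cv2.matchTemplate(G,T,cv2.TM_CCOEFF_NORMED);_,v,_,l=cv2.minMaxLoc(r);print(n,round(v,2),l)
E
```

```text
t: 27.83
ee_pos: [0.5192, 0.0614, 0.0379]
orientation: [[-0.978, 0.177, -0.107], [0.176, 0.984, 0.016], [0.108, -0.003, -0.994]]
ft_force: [-7.5, 2.4, 3.7]
finger_gap: 0.0136
27.8833 [0.5194 0.0613 0.038 ] [-6.2  2.3  1.7] 0.014219217771044115
s3 1.0 (9, 9)
s4 0.61 (14, 14)
s6 0.6 (10, 11)
s7 0.65 (14, 17)
```

The TCP jumped 7 mm while the force dropped, so it has snapped. Now I'll ease back so the pin springs home.

```bash
python3 -m jog '[{"translation":[-0.002,0.0003,-0.0005],"twist":0},{"translation":[-0.002,0.0003,-0.001],"twist":0},{"translation":[-0.001,0.0002,-0.001],"twist":0},{"translation":[-0.0005,0.0001,-0.001],"twist":0},{"translation":[0,0,-0.001],"twist":0},{"translation":[0,0,-0.001],"twist":0},{"translation":[0,0,-0.001],"twist":0},{"translation":[0,0,0],"twist":0}]'
python3 - <<'E'
from h import *
I,D=snap('scene','s8'); o=st()
a=cv2.resize(I[185:230,265:325],None,fx=12,fy=12,interpolation=2)
cv2.imwrite('pics/m8.png',a[...,::-1])
E
```

```text
t: 28.55
ee_pos: [0.5167, 0.0618, 0.0372]
orientation: [[-0.979, 0.176, -0.098], [0.175, 0.984, 0.015], [0.099, -0.002, -0.995]]
ft_force: [-3.2, 1.4, 1.5]
finger_gap: 0.0136
28.6 [0.5167 0.0618 0.0371] [-4.2  0.5  4. ] 0.013399521368102692
```

View pics/m8.png

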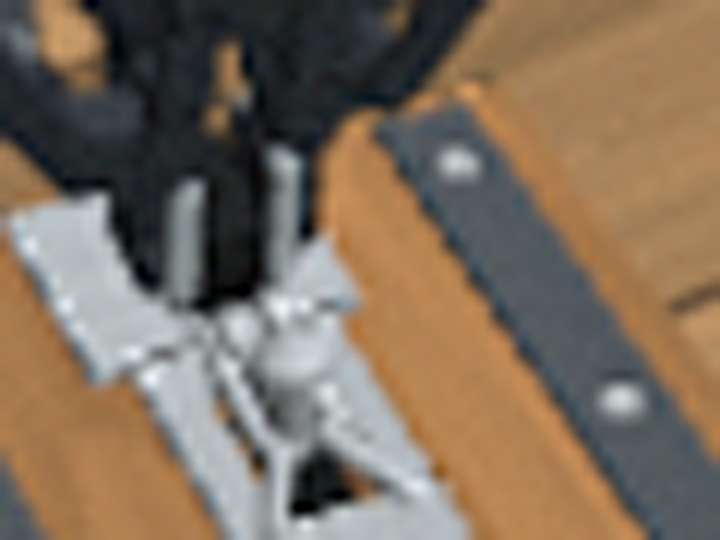

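The picture shows the pin in the eye: the throat at (285,445) is past the head at (297,355), which is nearly back at rest. I'll ease back a little more and lower the clip so it levels on the strap and plate.

```bash
python3 -m jog '[{"translation":[-0.002,0.0003,-0.001],"twist":0},{"translation":[-0.0015,0.0003,-0.002],"twist":0},{"translation":[-0.001,0.0002,-0.0025],"twist":0},{"translation":[-0.001,0.0002,-0.0025],"twist":0},{"translation":[-0.001,0.0001,-0.0025],"twist":0},{"translation":[-0.001,0.0001,-0.0025],"twist":0},{"translation":[-0.001,0.0001,-0.0025],"twist":0},{"translation":[-0.001,0.0001,-0.0025],"twist":0}]'
python3 -m jog '[{"translation":[-0.001,0.0001,-0.0025],"twist":0},{"translation":[-0.001,0.0001,-0.0025],"twist":0},{"translation":[-0.001,0.0001,-0.0025],"twist":0},{"translation":[-0.001,0.0001,-0.0025],"twist":0},{"translation":[-0.001,0.0001,-0.0025],"twist":0},{"translation":[-0.001,0.0001,-0.0025],"twist":0},{"translation":[-0.001,0.0001,-0.0025],"twist":0},{"translation":[-0.001,0.0001,-0.0025],"twist":0}]'
```

```text
t: 29.27
ee_pos: [0.5152, 0.0622, 0.0343]
orientation: [[-0.982, 0.173, -0.073], [0.173, 0.985, 0.013], [0.074, -0.0, -0.997]]
ft_force: [-6.6, 0.7, 12.6]
finger_gap: 0.0142
t: 29.93
ee_pos: [0.515, 0.062, 0.0327]
orientation: [[-0.984, 0.169, -0.047], [0.169, 0.986, 0.01], [0.048, 0.002, -0.999]]
ft_force: [-6.7, 0.3, 12.7]
finger_gap: 0.014
```

```bash
python3 -m jog '[{"translation":[-0.0015,0.0002,-0.0025],"twist":0},{"translation":[-0.0015,0.0002,-0.0025],"twist":0},{"translation":[-0.0015,0.0002,-0.0025],"twist":0},{"translation":[-0.0015,0.0002,-0.0025],"twist":0},{"translation":[-0.0015,0.0002,-0.0025],"twist":0},{"translation":[-0.0015,0.0002,-0.0025],"twist":0},{"translation":[-0.0015,0.0002,-0.0025],"twist":0},{"translation":[-0.0015,0.0002,-0.0025],"twist":0}]'
python3 -m jog '[{"translation":[-0.0015,0.0002,-0.0025],"twist":0},{"translation":[-0.0015,0.0002,-0.0025],"twist":0},{"translation":[-0.0015,0.0002,-0.0025],"twist":0},{"translation":[-0.0015,0.0002,-0.0025],"twist":0},{"translation":[-0.0015,0.0002,-0.002],"twist":0},{"translation":[-0.0015,0.0002,-0.001],"twist":0},{"translation":[-0.001,0.0002,0],"twist":0},{"translation":[0,0,0],"twist":0}]'
```

```text
t: 30.6
ee_pos: [0.5146, 0.0621, 0.0307]
orientation: [[-0.986, 0.167, -0.013], [0.167, 0.986, 0.008], [0.014, 0.005, -1.0]]
ft_force: [-3.8, -0.2, 11.2]
finger_gap: 0.0137
t: 31.27
ee_pos: [0.5134, 0.0623, 0.0304]
orientation: [[-0.986, 0.166, 0.014], [0.166, 0.986, 0.006], [-0.013, 0.009, -1.0]]
ft_force: [-1.9, 1.5, 4.2]
finger_gap: 0.0138
```

```bash
python3 -m jog '[{"translation":[0,0,0],"twist":0},{"translation":[0,0,0],"twist":0},{"translation":[0,0,0],"twist":0},{"translation":[0,0,0],"twist":0},{"translation":[0,0,0],"twist":0},{"translation":[0,0,0],"twist":0},{"translation":[0,0,0],"twist":0},{"translation":[0,0,0],"twist":0}]' 0.6 20
python3 -m jog '[{"translation":[0,0,0.01],"twist":0},{"translation":[0,0,0.025],"twist":0},{"translation":[0,0,0.035],"twist":0},{"translation":[-0.01,0.02,0.035],"twist":0},{"translation":[-0.02,0.03,0.02],"twist":0},{"translation":[-0.02,0.035,0],"twist":0},{"translation":[-0.01,0.035,0],"twist":0},{"translation":[0,0.02,0],"twist":0}]'
python3 -m jog '[{"translation":[0,0.035,0],"twist":0},{"translation":[0,0.035,0],"twist":0},{"translation":[0,0.03,0],"twist":0},{"translation":[0,0.01,0],"twist":0},{"translation":[0,0,0],"twist":0},{"translation":[0,0,0],"twist":0},{"translation":[0,0,0],"twist":0},{"translation":[0,0,0],"twist":0}]'
python3 - <<'E'
from h import *
I,D=snap('scene','s9'); J,E=snap('top','t9'); o=st()
a=cv2.resize(I[170:260,245:335],None,fx=4.3,fy=4.3,interpolation=2); b=cv2.resize(J[165:255,215:305],None,fx=4.3,fy=4.3,interpolation=2)
cv2.imwrite('pics/m9.png',np.hstack([a,b])[...,::-1])
W=cloud('top',E)[150:265,205:305]; hsv=cv2.cvtColor(J,cv2.COLOR_RGB2HSV)[150:265,205:305]
y=np.radians(-10.2);ex=np.array([np.cos(y),np.sin(y)]);ey=np.array([-ex[1],ex[0]]);H=np.stack([(W[...,:2]-[.5529,.0552])@ex,(W[...,:2]-[.5529,.0552])@ey,W[...,2]],-1)
m=(hsv[...,2]<60)&(H[...,2]>.04)&(H[...,0]<-.01);print('block top',m.sum(),np.nanmean(H[m],0),np.nanmin(H[m],0),np.nanmax(H[m],0))
h=(hsv[...,2]>100)&(H[...,2]>.04)&(abs(H[...,0])<.02);print('head',h.sum(),np.nanmean(H[h],0))
E
```

```text
t: 31.93
ee_pos: [0.512, 0.0618, 0.0272]
orientation: [[-0.986, 0.167, 0.01], [0.167, 0.986, 0.005], [-0.009, 0.007, -1.0]]
ft_force: [0.7, 0.1, -0.2]
finger_gap: 0.034
t: 32.6
ee_pos: [0.4479, 0.2016, 0.1643]
orientation: [[-0.984, 0.176, 0.012], [0.176, 0.984, 0.009], [-0.01, 0.011, -1.0]]
ft_force: [0.5, 0.3, -0.2]
finger_gap: 0.0344
t: 33.27
ee_pos: [0.4462, 0.3199, 0.1723]
orientation: [[-0.985, 0.171, 0.018], [0.171, 0.985, 0.015], [-0.016, 0.018, -1.0]]
ft_force: [-0.9, -0.4, -0.1]
finger_gap: 0.0342
33.3667 [0.4463 0.3198 0.1724] [0.  0.1 0.8] 0.034111990815542476
block top 54 [-0.04436563 -0.00189257  0.05358739] [-0.05711    -0.0074722   0.05081205] [-0.03191068  0.00324388  0.05741362]
head 37 [-0.00026574  0.00068146  0.04720497]
```

View pics/m9.png

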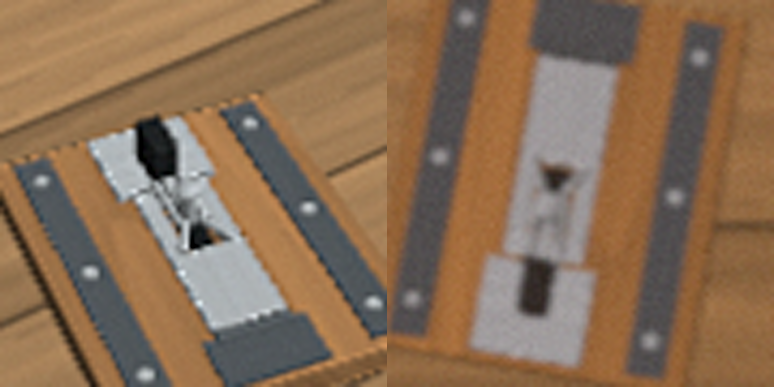

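The clip is seated and level: block top 53.6 mm (53 expected), origin at hatch x -44.4 mm (-45 expected). The pin is back at rest and the arm is clear.

```bash
python3 -c "
from station import arm
print(arm.hand_in())"
```

```text
the job is handed in; nothing more can be done
None
```

The job is done and handed in: the strap is flat over the pin, and the clip is snapped onto the shank with the pin in its eye. It took about 33 s of the 67 s allowed.

**Pushes:** The first three pushes did not snap. The tool pitched under load and the clip's tips dragged on the strap, so I backed off and re-levelled between tries. The fourth push, made with the clip held higher, snapped. I then eased back so the pin could spring home, levelled the clip on the landing plate and let go.

**Last checks:**
- **Clip:** its origin is at hatch x -44.4 mm against -45 ideal. The block's top is at 53.6 mm against 53, so it lies level.
- **Pin:** the head is back at its rest place, within about 1 mm.
- **Surroundings:** the arm was clear, about 0.27 m away. I kept clear of the jar, cup, fuse box and hammer, but my last close-up showed only the hatch, so I did not check them again.

**Less certain:**
- **Push force:** the highest I read at the wrist was about 19.8 N, sideways and including the tips' drag on the strap. I only had readings at the end of each move, so short peaks in between are unknown.
- **Sideways position:** the clip block measured about 2.5 mm off the pin's centre line, which is close to the camera's accuracy.

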